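Size two spacer plates in a slot gauge

TASK

The two unmarked steel spacer plates in the wooden stand have to be sized in the aluminium slot gauge, whose four slots get wider step by step from the red end. Put each plate upright, and centred along the slot, into the narrowest slot that will take it, feeling your way and never pressing a plate on the gauge with more than about 20 N, and push it past the slot's spring ball until it stands fully home on the slot floor. Let go of both plates and leave the other things on the bench where they are.

Things in the scene. Friction and masses are not known exactly. Their poses are not given: they have to be found in the camera images.
- gauge: aluminium slot gauge, fixed, 66 mm (x) by 134 mm (y) by 40 mm high: base 10 mm thick with five upright ribs 38 mm long in x, 30 mm high, four slots between them open at top and ends; origin under its centre, z up, y along the row to the red end plate (6 mm more). Each mouth has a lead-in 2 mm wider per side and 3 mm deep: a plate too thick for a slot stops within 3 mm of the mouth
- slot_1 (a point): centre of the floor of gauge slot 1 (narrowest, next to the red end): 6.7 mm wide, 30 mm deep, mouth 30 mm above this point; axes as the gauge's, the slot runs along x. A spring ball in the slot's -y wall, 12 mm below the mouth, stands 3 mm in: a plate that fits (1.2 mm play) stops on it 7 to 10 mm below the mouth and must be pushed on with 6 to 15 N; a thinner one passes it loosely. Hard floor
- slot_2 (a point): centre of the floor of gauge slot 2: 9.2 mm wide, 30 mm deep, mouth 30 mm above this point; axes as the gauge's, the slot runs along x. A spring ball in the slot's -y wall, 12 mm below the mouth, stands 3 mm in: a plate that fits (1.2 mm play) stops on it 7 to 10 mm below the mouth and must be pushed on with 6 to 15 N; a thinner one passes it loosely. Hard floor
- slot_3 (a point): centre of the floor of gauge slot 3: 11.7 mm wide, 30 mm deep, mouth 30 mm above this point; axes as the gauge's, the slot runs along x. A spring ball in the slot's -y wall, 12 mm below the mouth, stands 3 mm in: a plate that fits (1.2 mm play) stops on it 7 to 10 mm below the mouth and must be pushed on with 6 to 15 N; a thinner one passes it loosely. Hard floor
- slot_4 (a point): centre of the floor of gauge slot 4 (widest): 14.2 mm wide, 30 mm deep, mouth 30 mm above this point; axes as the gauge's, the slot runs along x. A spring ball in the slot's -y wall, 12 mm below the mouth, stands 3 mm in: a plate that fits (1.2 mm play) stops on it 7 to 10 mm below the mouth and must be pushed on with 6 to 15 N; a thinner one passes it loosely. Hard floor
- stand: wooden stand, fixed, 74 mm (x) by 116 mm (y) by 22 mm high, with three slots 34 mm apart along y, each 50 mm long in x, 14.5 mm wide and 16 mm deep (floor 6 mm above the bench), two of which hold a plate; origin at the centre of its underside
- plate_1_mid (a point): centre of an unmarked steel spacer plate, 44 mm wide (x) and 72 mm tall (z); lower edge 36 mm below this point, two screw holes near the top. Its thickness (y) is one of 5.5, 8, 10.5 or 13 mm, not marked, and differs from the other plate's. 0.14 to 0.37 kg. At first it stands on edge in a slot of the stand, its 44 mm along the stand's x
- plate_2_mid (a point): centre of an unmarked steel spacer plate, 44 mm wide (x) and 72 mm tall (z); lower edge 36 mm below this point, two screw holes near the top. Its thickness (y) is one of 5.5, 8, 10.5 or 13 mm, not marked, and differs from the other plate's. 0.14 to 0.37 kg. At first it stands on edge in a slot of the stand, its 44 mm along the stand's x
- multimeter: yellow hand multimeter lying on the bench behind the gauge, 150x74x45 mm, origin under its centre; leave it alone
- step_motor: small stepper motor standing on the bench, shaft up, 50x42x61 mm, origin under its centre; leave it alone
- ball_1 (a joint): spring ball of slot 1: how far it is pressed back into the wall, 0 (out) to 0.0045 m; over 0.001 m when a plate of this slot's size stands in it
- ball_2 (a joint): spring ball of slot 2: how far it is pressed back into the wall, 0 (out) to 0.0045 m; over 0.001 m when a plate of this slot's size stands in it
- ball_3 (a joint): spring ball of slot 3: how far it is pressed back into the wall, 0 (out) to 0.0045 m; over 0.001 m when a plate of this slot's size stands in it
- ball_4 (a joint): spring ball of slot 4: how far it is pressed back into the wall, 0 (out) to 0.0045 m; over 0.001 m when a plate of this slot's size stands in it

How it is judged (in metres and radians):
At the end, for the whole second after the job is handed in: Each plate stands in the narrowest slot that it can enter, so that the slot's spring ball is held in by more than 0.5 mm (in a wider slot the ball stays out), on the slot floor within 2 mm, upright within 0.06 rad, centred along the slot within 10 mm and across it within 3 mm, and at rest (((x of plate_1_mid in the frame of slot_1 between -0.01 and 0.01 m and y of plate_1_mid in the frame of slot_1 between -0.003 and 0.003 m and z of plate_1_mid in the frame of slot_1 between 0.033 and 0.038 m and angle between the z axis of plate_1_mid and the z axis of slot_1, either way round below 0.06 rad and value of joint ball_1 above 0.0005 m) or (x of plate_1_mid in the frame of slot_2 between -0.01 and 0.01 m and y of plate_1_mid in the frame of slot_2 between -0.003 and 0.003 m and z of plate_1_mid in the frame of slot_2 between 0.033 and 0.038 m and angle between the z axis of plate_1_mid and the z axis of slot_2, either way round below 0.06 rad and value of joint ball_2 above 0.0005 m) or (x of plate_1_mid in the frame of slot_3 between -0.01 and 0.01 m and y of plate_1_mid in the frame of slot_3 between -0.003 and 0.003 m and z of plate_1_mid in the frame of slot_3 between 0.033 and 0.038 m and angle between the z axis of plate_1_mid and the z axis of slot_3, either way round below 0.06 rad and value of joint ball_3 above 0.0005 m) or (x of plate_1_mid in the frame of slot_4 between -0.01 and 0.01 m and y of plate_1_mid in the frame of slot_4 between -0.003 and 0.003 m and z of plate_1_mid in the frame of slot_4 between 0.033 and 0.038 m and angle between the z axis of plate_1_mid and the z axis of slot_4, either way round below 0.06 rad and value of joint ball_4 above 0.0005 m)) and linear speed of each of plate_1, plate_2 below 0.01 m/s and ((x of plate_2_mid in the frame of slot_1 between -0.01 and 0.01 m and y of plate_2_mid in the frame of slot_1 between -0.003 and 0.003 m and z of plate_2_mid in the frame of slot_1 between 0.033 and 0.038 m and angle between the z axis of plate_2_mid and the z axis of slot_1, either way round below 0.06 rad and value of joint ball_1 above 0.0005 m) or (x of plate_2_mid in the frame of slot_2 between -0.01 and 0.01 m and y of plate_2_mid in the frame of slot_2 between -0.003 and 0.003 m and z of plate_2_mid in the frame of slot_2 between 0.033 and 0.038 m and angle between the z axis of plate_2_mid and the z axis of slot_2, either way round below 0.06 rad and value of joint ball_2 above 0.0005 m) or (x of plate_2_mid in the frame of slot_3 between -0.01 and 0.01 m and y of plate_2_mid in the frame of slot_3 between -0.003 and 0.003 m and z of plate_2_mid in the frame of slot_3 between 0.033 and 0.038 m and angle between the z axis of plate_2_mid and the z axis of slot_3, either way round below 0.06 rad and value of joint ball_3 above 0.0005 m) or (x of plate_2_mid in the frame of slot_4 between -0.01 and 0.01 m and y of plate_2_mid in the frame of slot_4 between -0.003 and 0.003 m and z of plate_2_mid in the frame of slot_4 between 0.033 and 0.038 m and angle between the z axis of plate_2_mid and the z axis of slot_4, either way round below 0.06 rad and value of joint ball_4 above 0.0005 m))); the robot touches nothing.
It fails at once if first plate is pressed on the gauge with more than 40 N (all contacts summed, ball and walls included) (contact force between plate_1 and gauge above 40 N).
It fails at once if second plate is pressed on the gauge with more than 40 N (all contacts summed, ball and walls included) (contact force between plate_2 and gauge above 40 N).
It fails at once if the multimeter is pushed away (distance of multimeter from where it was at the start of the episode above 0.025 m).
It fails at once if the step motor is pushed away (distance of step_motor from where it was at the start of the episode above 0.025 m).
It also fails if it takes over 72 s, if anything falls off the work surface, if the arm or the gripper's body presses on something with over 40 N, if the wrist force passes 120 N, or if a joint passes its speed limit or range.

ROBOT

A 7-joint arm with a two-finger parallel gripper is mounted at the origin on the work surface; the furniture and walls round the work are solid. World frame = base frame: x ahead of the robot, y to its left, z up, the work surface at z = 0. Lengths are in m, angles in degrees, forces in N, time in s.
With the tool pointing down it reaches from about 0.425 to 0.875 m from the base axis. Payload 4.7 kg.
Tool frame: the origin (TCP) lies between the finger pads; the fingertips stand env.finger_overhang ahead of it and the grasp point (between the pads) lies 5 mm behind it (env.finger_overhang is the distance from the TCP to the fingertips, in m); z points along the fingers, y is the line along which they close (so a half turn about z gives the same grasp; the last joint's range is limited). The gripper opens to 87 mm and grips with 3 to 60 N. Pads are 19 mm wide; open, the fingers measure 117 mm over their backs; the gripper's body (75 mm by 190 mm) begins 51 mm behind the grasp point.
Start: joints at [70.078, 18.392, -4.016, 83.108, 1.295, 78.541, -3.26], TCP at [0.23, -0.608, 0.237] pointing down, gripper open.
Joint ranges: [-163.93, 163.93], [-17.29, 119.83], [-79.2, 71.16], [3.27, 140.29], [-89.18, 269.18], [5.43, 117.66], [-154.24, 154.24]. Speed limits (degrees/s): [147.25, 147.25, 180, 180, 180, 180, 180].

INTERFACE

Orientations are given as [roll, pitch, yaw] about the fixed x, y, z axes, in that order (R = Rz(yaw) Ry(pitch) Rx(roll)).
In Python, from cell import telemetry, eyes, env, models gives the robot as it stands. The module is installed in compiled form; this text tells all that it offers.
- The arm moves only by the tool drive_tool, never from a script. Its arguments are lists of equal length, an entry for each row: "angular": the turn, a rotation vector about the tool's x, y, z in rad, a list of three; "delta_pos": the shift along the tool's x, y, z in cm, a list of three; "gripper": the finger opening in cm, from 0 to 8.7. A call has 1 to 20 rows; each row shifts and turns the commanded pose from where the row before left it, along the tool's axes as they then stand; what a row does not reach is not made up. A row lasts 1/10 s, in which the tool goes at most 50 mm and 8.59 degrees, less where a joint would pass 70% of its speed; a pose out of reach is approached as far as the arm can. A call with a gripper value outside its range is refused whole. The fingers move at their own pace and stop on an object; "squeeze" is the grip in N (left out, the last holds). Time passes only in rows, so rows that do not move let the fingers close. It gives the time, the measured TCP pose, the force, the opening and the grip force at its end, in the units of the state.
- telemetry.get_obs(): the state, without advancing time (a new reading comes with each control period).
- eyes.read_camera(name): name is "scene" or "top" or "wrist"; returns a dict with "pixels" (480x640x3 uint8, red, green, blue), "mtx" (3x3 intrinsics, pixels), "origin" and "orientation" of the camera in the world. Camera axes: x right, y down, z forward; pixel columns grow to the right and rows downward; lengths in m; the calibration is good to about 2 mm. A picture is of the moment at which its call begins. There is no depth.
- env.sign_off(): hands the job in; it is judged then, once.
Trained networks look in a picture, given as the dict that the camera call returned (one of the last four; its "shot" number tells which), for a name from the list of things; names that differ only in an ending like _2 or _b are one class to them, and where a whole thing is asked for, a point or a joint stands for the part that bears it (a point fixed in the world has none). Each returns a list of dicts, best first, with "p" (0 to 1); they miss things now and then, are a little off and sometimes report something else, mostly with a low value. They report only what shows in the picture. A call takes as long as a camera call.
- models.search_frame(picture, target): "centre" ([column, row] in pixels, amid what is visible of it).
- models.cut_out(picture, target): "pixels" (480x640 bool, what is visible of it) and "centre" ([column, row] in pixels, amid what is visible of it).
The state is a dict: "time_s": time; "qpos": joint angles; "joint_velocities": joint speeds; "effort": joint torques, N m; "tool_pos": TCP position; "tool_rot": TCP orientation; "force": force on the tool from outside, world axes, zero at the start; "wrist_torque": the same for the moment, N m; "grip_width": finger opening in m; "grasp_force": force on a finger pad.
Only numpy, scipy, OpenCV 4.12 (cv2) and the standard library are available. Lean on these libraries where they do the work, as an engineer would, in place of code of your own. Each camera call takes 0.05 s, during which the arm holds its last target. There are 200 camera calls.

## Working session

There is one attempt and no reset: what is moved stays moved. The work goes in short steps, Python scripts to look and compute and a tool call to move; the robot and the scene stay as the last step left them, time stands still between calls to the robot, and variables do not carry over. Pictures are saved under pics/ and viewed, at most 10 in all, crops included, and the job is handed in when it is done.

Besides the shell and the picture viewer there is one more tool, called after "Request:" by a JSON object that holds its "fn" and its "kwargs". drive_tool: Moves the arm, as the interface text tells. Its arguments: {"type":"object","properties":{"angular":{"type":"array","items":{"type":"array","items":{"type":"number"}}},"delta_pos":{"type":"array","items":{"type":"array","items":{"type":"number"}}},"gripper":{"type":"array","items":{"type":"number"}},"squeeze":{"type":"number"}},"required":["angular","delta_pos","gripper"]}

```bash
mkdir -p pics
cat > h.py <<'E'
import numpy as np, cv2
from cell import telemetry, eyes, env, models
from scipy.spatial.transform import Rotation as R
def rot(o):
    o=np.array(o,float)
    if o.shape==(3,3): return o
    if o.size==4: return R.from_quat(o).as_matrix()
    return R.from_euler('xyz',o,degrees=True).as_matrix()
def ray(p,uv,z):
    M=rot(p['orientation']); d=M@np.linalg.solve(p['mtx'],[uv[0],uv[1],1.]); o=np.array(p['origin'])
    return o+d*(z-o[2])/d[2]
def proj(p,X):
    c=rot(p['orientation']).T@(np.array(X)-p['origin']); c=np.array(p['mtx'])@c; return c[:2]/c[2]
def shot(n,f=None):
    p=eyes.read_camera(n)
    if f: cv2.imwrite('pics/'+f,p['pixels'][:,:,::-1])
    return p
E
python3 - <<'E'
from h import *
print(telemetry.get_obs(), env.finger_overhang)
ims=[]
for n in ['scene','top']:
    p=shot(n,n+'0.png'); print(n,p['origin'],p['orientation'],p['mtx'])
    for t in ['gauge','stand','plate_1_mid','multimeter','step_motor']:
        r=models.search_frame(p,t); print(t,[(round(a['p'],2),np.round(a['centre']),np.round(ray(p,a['centre'],0.03),3)) for a in r[:3]])
E
```

```text
{'time_s': 0.0, 'qpos': array([70.07956268, 18.44061055, -4.01689161, 83.17522938,  1.29436556,
       78.53840318, -3.25785255]), 'joint_velocities': array([ 0.06273672,  0.03744516, -0.01757288, -0.07508894, -0.06651883,
       -0.04990298, -0.05721783]), 'effort': array([-1.15501807e-04, -4.91291106e+01, -4.04077694e-01, -3.12526202e+01,
       -6.37966348e-02,  4.38262720e-02,  2.00776785e-04]), 'tool_pos': array([ 0.22984773, -0.60745256,  0.2354412 ]), 'tool_rot': array([-1.79890968e+02,  4.56811778e-03,  2.07335101e+01]), 'force': array([ 0.35653391,  0.97208409, -0.00377582]), 'wrist_torque': array([-0.02047555, -0.00669548,  0.02072652]), 'grasp_force': 0.0, 'grip_width': 0.08681916621055125} 0.014
scene [ 0.29569838 -0.48247837  0.71555475] [-140.82641887   -0.56387563  -28.41344572] [[479.5489378    0.         313.7348681 ]
 [  0.         479.5489378  236.73296363]
 [  0.           0.           1.        ]]
gauge [(0.59, array([295., 317.]), array([ 0.461, -0.128,  0.03 ]))]
stand [(0.65, array([226., 231.]), array([0.43 , 0.093, 0.03 ]))]
plate_1_mid [(0.7, array([220., 190.]), array([0.46 , 0.199, 0.03 ]))]
multimeter [(0.83, array([398., 280.]), array([ 0.65 , -0.147,  0.03 ]))]
step_motor [(0.96, array([371., 235.]), array([ 0.664, -0.041,  0.03 ]))]
top [ 0.42040014 -0.01636336  0.91087175] [-170.40750819    1.03956415  -88.90630167] [[458.31303887   0.         315.93578672]
 [  0.         458.31303887 248.54844071]
 [  0.           0.           1.        ]]
gauge [(0.6, array([376., 300.]), array([ 0.471, -0.113,  0.03 ]))]
stand [(0.57, array([245., 309.]), array([0.45 , 0.136, 0.03 ]))]
plate_1_mid [(0.72, array([221., 307.]), array([0.452, 0.183, 0.03 ]))]
multimeter [(0.73, array([389., 200.]), array([ 0.668, -0.14 ,  0.03 ]))]
step_motor [(0.7, array([334., 203.]), array([ 0.661, -0.031,  0.03 ]))]
```

View pics/scene0.png

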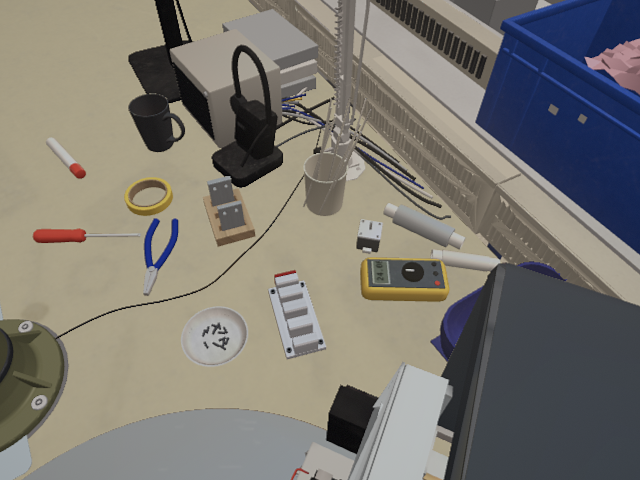

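View pics/top0.png

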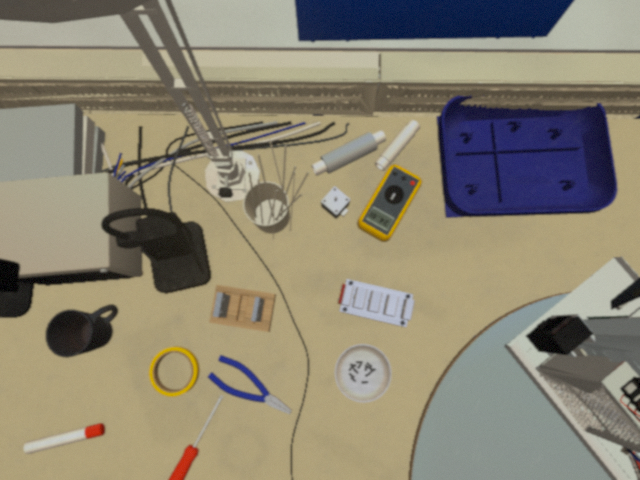

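The scene picture shows the gauge near (295,315), its red end at upper left, and two plates in the stand near (220,190) and (232,215). In the top picture the gauge is at (376,302), red end at (342,295), with plates at (221,305) and (257,308). I'll move to the gauge first.

Request:
{"fn": "drive_tool", "kwargs": {"angular": [[0,0,0],[0,0,0],[0,0,0],[0,0,0],[0,0,0],[0,0,0],[0,0,0],[0,0,0],[0,0,0],[0,0,0],[0,0,0],[0,0,0],[0,0,0],[0,0,0],[0,0,0.13],[0,0,0.13],[0,0,0.13],[0,0,0.13],[0,0,0]], "delta_pos": [[2.85,-2.7,0],[2.85,-2.7,0],[2.85,-2.7,0],[2.85,-2.7,0],[2.85,-2.7,0],[2.85,-2.7,0],[2.85,-2.7,0],[2.85,-2.7,0],[2.85,-2.7,0],[2.85,-2.7,0],[2.85,-2.7,0],[2.85,-2.7,0],[2.85,-2.7,0],[2.85,-2.7,0],[0,0,0],[0,0,0],[0,0,0],[0,0,0],[0,0,0]], "gripper": [8.7,8.7,8.7,8.7,8.7,8.7,8.7,8.7,8.7,8.7,8.7,8.7,8.7,8.7,8.7,8.7,8.7,8.7,8.7]}}

```text
time_s: 2.5
tool_pos: [0.4695, -0.1132, 0.2367]
tool_rot: [180.0, -0.0, -9.1]
force: [-0.2, -0.0, -0.3]
grip_width: 0.0869
grasp_force: 0.0
```

Run:
```python
from h import *
o=telemetry.get_obs(); print(o['tool_pos'],o['tool_rot'],o['qpos'])
p=shot('wrist','w1.png'); np.save('w1.npy',p,allow_pickle=True); print(p['origin'],p['orientation'],p['mtx'])
for t in ['gauge']:
    for a in models.search_frame(p,t)[:2]: print(t,a['p'],a['centre'],ray(p,a['centre'],.03))
```

```text
[ 0.46945101 -0.11316874  0.23672273] [ 1.79980231e+02 -1.96576170e-02 -9.07602997e+00] [ 42.0352154   -1.01000627 -31.0176605  105.07129338  -0.51720884
  75.77455231 -87.92762713]
[ 0.54831187 -0.12563247  0.38532808] [ 1.63050385e+02  1.41039806e-02 -9.90344029e+01] [[373.64787493   0.         318.48386046]
 [  0.         373.64787493 244.02935193]
 [  0.           0.           1.        ]]
gauge 0.64 [321.4, 216.7] [ 0.46837018 -0.11570468  0.03      ]
```

View pics/w1.png

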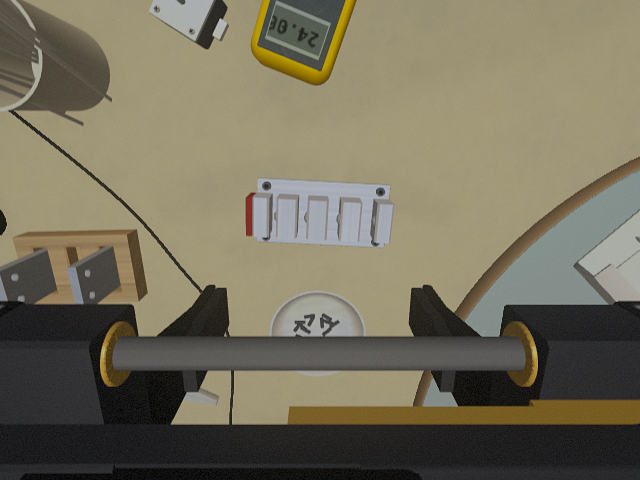

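The wrist picture shows the gauge at (320,213), red end on the left at (250,215), with its rib gaps in view. The stand is at (80,265) with plates at (27,280) and (95,275). I'll enlarge the gauge.

Run:
```python
from h import *
im=cv2.imread('pics/w1.png')[170:256,240:400]
cv2.imwrite('pics/w1c.png',cv2.resize(im,None,fx=5,fy=5,interpolation=cv2.INTER_CUBIC))
```

```text
(no output)
```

View pics/w1c.png

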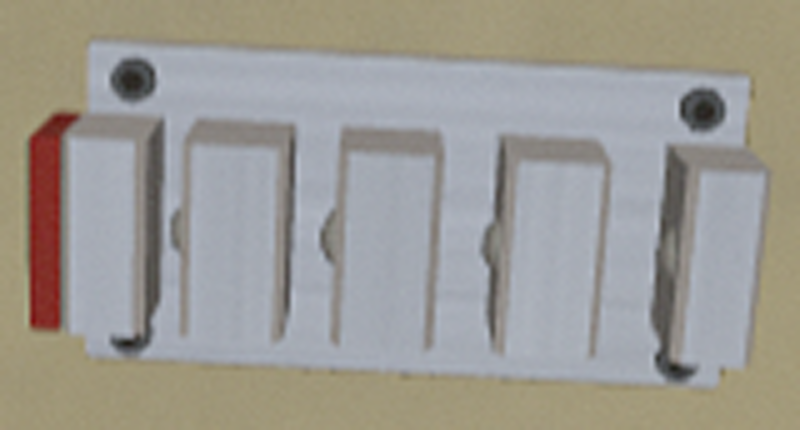

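Request:
{"fn": "drive_tool", "kwargs": {"angular": [[0,0,0],[0,0,0],[0,0,0],[0,0,0],[0,0,0],[0,0,0],[0,0,0],[0,0,0]], "delta_pos": [[-0.85,-3.5,0],[-0.85,-3.5,0],[-0.85,-3.5,0],[-0.85,-3.5,0],[-0.85,-3.5,0],[-0.85,-3.5,0],[-0.85,-3.5,0],[0,0,0]], "gripper": [4,4,4,4,4,4,4,4]}}

```text
time_s: 3.4
tool_pos: [0.4481, 0.144, 0.2371]
tool_rot: [-179.9, -0.0, -8.4]
force: [-0.2, -0.0, 0.8]
grip_width: 0.0413
grasp_force: 0.0
```

Run:
```python
from h import *
from scipy.optimize import least_squares
p=np.load('w1.npy',allow_pickle=True).item()
c=lambda u,v:np.array([240+(u+.5)/5-.5,170+(v+.5)/5-.5])
pts=[((.019,.067),(70,138)),((-.019,.067),(62,333)),((.019,-.067),(768,168)),((-.019,-.067),(748,367))]
W=[(q,ray(p,c(*uv),.04)[:2]) for q,uv in pts]
def f(t,s=1):
    k,S=np.cos(t[2]),np.sin(t[2]); M=np.array([[k,-S],[S,k]])
    return np.concatenate([M@np.array(q)+t[:2]-w for q,w in W])
r=least_squares(f,[.47,-.11,-.15]); print('gauge',r.x,np.degrees(r.x[2]),np.round(r.fun*1000,1))
np.save('gauge.npy',r.x)
k,S=np.cos(r.x[2]),np.sin(r.x[2]); M=np.array([[k,-S],[S,k]])
for u,v in [(162,238),(311,243),(470,250),(643.5,255)]:
    w=ray(p,c(u,v),.04)[:2]; print('slot local mm',M.T@(w-r.x[:2])*1000)
p=shot('wrist','w2.png'); np.save('w2.npy',p,allow_pickle=True); print(p['origin'])
for t in ['stand','plate_1_mid']:
    for a in models.search_frame(p,t)[:3]: print(t,a['p'],a['centre'],ray(p,a['centre'],.078))
im=p['pixels'][:,:,::-1]; cv2.imwrite('pics/w2c.png',cv2.resize(im[130:330,220:420],None,fx=3,fy=3,interpolation=cv2.INTER_CUBIC))
```

```text
gauge [ 0.46713896 -0.11616024 -0.20651288] -11.832316717773956 [ 0.6  2.1  0.1  0.5 -0.8 -1.4  0.1 -1.2]
slot local mm [ 0.60552265 47.51407442]
slot local mm [ 1.01500181 19.33639287]
slot local mm [  1.13010499 -10.80043113]
slot local mm [  1.76778177 -43.71620105]
[0.52704969 0.13211007 0.38573182]
stand 0.8 [318.5, 202.7] [0.47006998 0.14134858 0.078     ]
plate_1_mid 0.65 [281.5, 222.1] [0.45818546 0.17473624 0.078     ]
```

View pics/w2c.png

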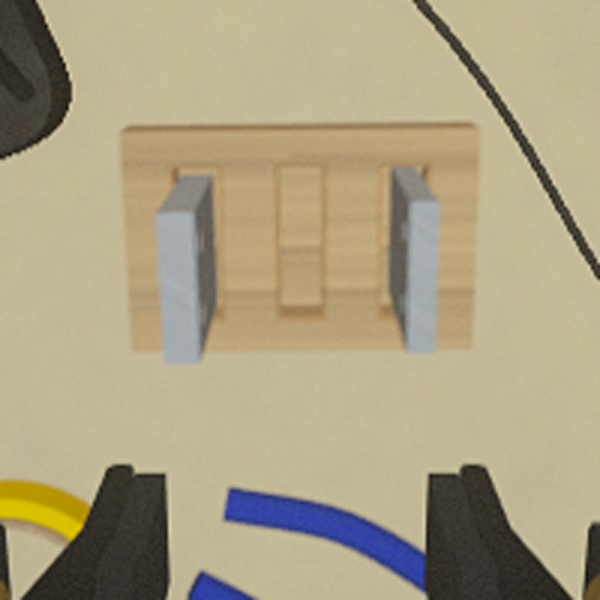

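The wrist picture of the stand shows plate A's top face centred near pixel (280,225), about 10 mm thick. Plate B's is near (361,222), about 8 mm. The middle slot is empty.

Run:
```python
from h import *
p=np.load('w2.npy',allow_pickle=True).item()
c=lambda u,v:np.array([220+(u+.5)/3-.5,130+(v+.5)/3-.5])
for n,l in [('A',[(158,212),(191,206),(202,360),(165,362)]),('B',[(408,206),(437,200),(435,350),(408,351)])]:
    w=np.array([ray(p,c(*q),.078)[:2] for q in l]); print(n,w.mean(0),'len',[np.linalg.norm(w[i]-w[(i+1)%4])*1e3 for i in range(4)])
w=[ray(p,c(*q),.022)[:2] for q in [(123,130),(475,124)]]; d=w[0]-w[1]; print('stand',np.linalg.norm(d),np.degrees(np.arctan2(-d[0],d[1])))
w=[ray(p,c(*q),.022)[:2] for q in [(132,350),(472,349)]]; d=w[0]-w[1]; print('stand near',np.linalg.norm(d),np.degrees(np.arctan2(-d[0],d[1])))
p=np.load('w1.npy',allow_pickle=True).item()
c=lambda u,v:np.array([240+(u+.5)/5-.5,170+(v+.5)/5-.5])
C=[]
for a,b,z in [((90,42),(748,75),.01),((88,355),(718,385),.01),((62,333),(748,367),.04),((70,138),(768,168),.04)]:
    w=[ray(p,c(*q),z)[:2] for q in (a,b)]; d=w[0]-w[1]; C.append((w[0]+w[1])/2); print('g',np.linalg.norm(d),np.degrees(np.arctan2(-d[0],d[1])),C[-1])
print(telemetry.get_obs()['tool_pos'],telemetry.get_obs()['tool_rot'])
```

```text
A [0.45580364 0.1769993 ] len [np.float64(9.348488401754325), np.float64(44.796769759655156), np.float64(10.71186088447822), np.float64(43.691739741073185)]
B [0.44827233 0.10879749] len [np.float64(8.131548443349098), np.float64(43.390785388463534), np.float64(7.755202257621861), np.float64(42.030880818828635)]
stand 0.11279211922056498 -7.38298215105895
stand near 0.11552566986946698 -8.137677639649844
g 0.13165641574392498 -11.887433726647732 [ 0.49925128 -0.12287878]
g 0.13244024769135332 -11.878866501210283 [ 0.43550678 -0.10958796]
g 0.1322694873534074 -11.985427450440104 [ 0.44843086 -0.11190976]
g 0.13036653053557765 -11.515432489111031 [ 0.48584705 -0.12041072]
[0.44930696 0.13751227 0.23648268] [ 1.79954952e+02 -6.06637059e-03 -8.98486598e+00]
```

Request:
{"fn": "drive_tool", "kwargs": {"angular": [[0,0,-0.028],[0,0,0],[0,0,0],[0,0,0],[0,0,0],[0,0,0],[0,0,0],[0,0,0],[0,0,0],[0,0,0]], "delta_pos": [[0.27,2.86,0],[0,0,3],[0,0,3.5],[0,0,3.5],[0,0,3],[0,0,2.2],[0,0,1.7],[0,0,0.75],[0,0,0],[0,0,0]], "gripper": [4,4,4,4,4,4,4,4,4,4], "squeeze": 10}}

```text
time_s: 4.55
tool_pos: [0.4481, 0.109, 0.0607]
tool_rot: [-180.0, -0.1, -7.5]
force: [0.3, 0.6, -0.2]
grip_width: 0.0399
grasp_force: 0.0
```

Request:
{"fn": "drive_tool", "kwargs": {"angular": [[0,0,0],[0,0,0],[0,0,0],[0,0,0],[0,0,0],[0,0,0],[0,0,0]], "delta_pos": [[0,0,0],[0,0,0],[0,0,0],[0,0,0],[0,0,0],[0,0,0],[0,0,0]], "gripper": [0,0,0,0,0,0,0], "squeeze": 10}}

```text
time_s: 5.25
tool_pos: [0.4475, 0.1095, 0.0602]
tool_rot: [180.0, -0.0, -7.5]
force: [-0.7, -0.3, 1.2]
grip_width: 0.008
grasp_force: 10.0
```

Plate B is 8.0 mm, so it belongs in slot 2. I'll lift it and carry it there.

Request:
{"fn": "drive_tool", "kwargs": {"angular": [[0,0,0],[0,0,0],[0,0,0],[0,0,0],[0,0,0],[0,0,0],[0,0,0],[0,0,0],[0,0,0],[0,0,0],[0,0,0],[0,0,0],[0,0,0],[0,0,0.0756],[0,0,0],[0,0,0]], "delta_pos": [[0,0,0],[0,0,0],[0,0,-1],[0,0,-2],[0,0,-2.5],[0,0,-1.5],[0.63,2.52,0],[0.84,3.36,0],[0.84,3.36,0],[0.84,3.36,0],[0.84,3.36,0],[0.63,2.52,0],[0.41,1.68,0],[0,0,0],[0,0,1],[0,0,0]], "gripper": [0,0,0,0,0,0,0,0,0,0,0,0,0,0,0,0], "squeeze": 50}}

```text
time_s: 6.85
tool_pos: [0.4699, -0.0958, 0.1185]
tool_rot: [-180.0, 0.2, -11.6]
force: [0.6, 0.4, -3.0]
grip_width: 0.0076
grasp_force: 50.0
```

Run:
```python
from h import *
p=shot('wrist','w3.png'); np.save('w3.npy',p,allow_pickle=True)
o=telemetry.get_obs(); print(o['tool_pos'],o['tool_rot'],o['force'],o['wrist_torque'],o['grip_width'])
im=p['pixels'][:,:,::-1]; cv2.imwrite('pics/w3c.png',cv2.resize(im[170:320,220:420],None,fx=4,fy=4,interpolation=cv2.INTER_CUBIC))
```

```text
[ 0.47019591 -0.09578143  0.11898696] [-1.79970209e+02  1.37839746e-01 -1.16110567e+01] [ 0.16322609  1.14381181 -2.18972571] [ 0.04393138  0.00865243 -0.0120736 ] 0.007358715974268194
```

View pics/w3c.png

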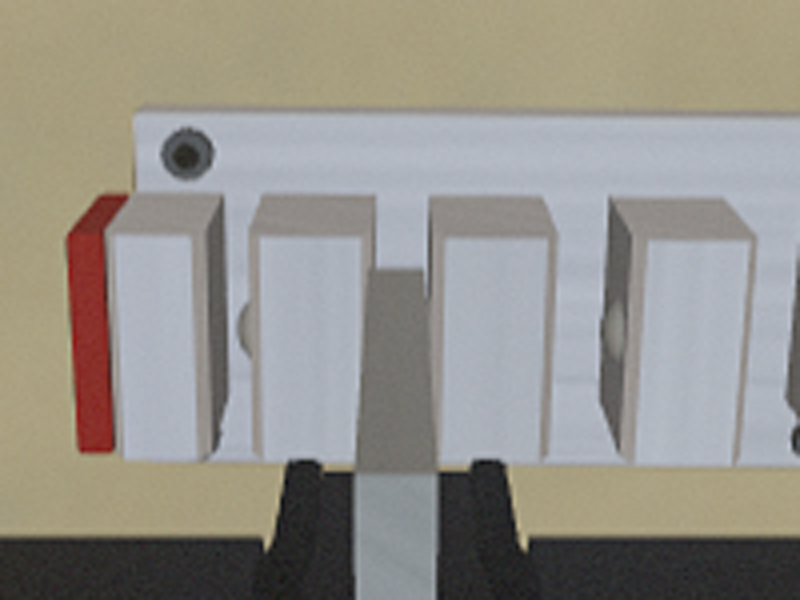

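The held plate's lower edge is centred at crop column 398 and the slot 2 mouth at about 402, so I need to shift 0.7 mm along tool y before descending.

Request:
{"fn": "drive_tool", "kwargs": {"angular": [[0,0,0],[0,0,0],[0,0,0],[0,0,0],[0,0,0]], "delta_pos": [[0.1,0.07,0.7],[0,0,0.8],[0,0,0.6],[0,0,0.1],[0,0,0]], "gripper": [0,0,0,0,0]}}

```text
time_s: 7.4
tool_pos: [0.4717, -0.0977, 0.0976]
tool_rot: [-180.0, 0.0, -11.8]
force: [-0.4, -0.2, -2.5]
grip_width: 0.0075
grasp_force: 50.0
```

Request:
{"fn": "drive_tool", "kwargs": {"angular": [[0,0,0],[0,0,0],[0,0,0],[0,0,0]], "delta_pos": [[0,0,0.1],[0,0,0.1],[0,0,0.1],[0,0,0]], "gripper": [0,0,0,0]}}

```text
time_s: 7.8
tool_pos: [0.4719, -0.0979, 0.095]
tool_rot: [180.0, 0.0, -11.8]
force: [0.4, 0.2, -2.2]
grip_width: 0.0078
grasp_force: 50.0
```

Request:
{"fn": "drive_tool", "kwargs": {"angular": [[0,0,0],[0,0,0],[0,0,0],[0,0,0],[0,0,0],[0,0,0]], "delta_pos": [[0,-0.1,0],[0,0,0.1],[0,0,0.1],[0,0,0.1],[0,0,0.1],[0,0,0]], "gripper": [0,0,0,0,0,0]}}

```text
time_s: 8.4
tool_pos: [0.472, -0.0969, 0.0908]
tool_rot: [180.0, 0.0, -11.8]
force: [0.2, -0.6, -1.9]
grip_width: 0.0075
grasp_force: 50.0
```

Request:
{"fn": "drive_tool", "kwargs": {"angular": [[0,0,0],[0,0,0],[0,0,0],[0,0,0]], "delta_pos": [[0,0,0.1],[0,0,0.1],[0,0,0.1],[0,0,0]], "gripper": [0,0,0,0]}}

```text
time_s: 8.8
tool_pos: [0.472, -0.0969, 0.0879]
tool_rot: [180.0, 0.0, -11.8]
force: [-0.8, 0.1, -2.6]
grip_width: 0.0077
grasp_force: 50.0
```

Request:
{"fn": "drive_tool", "kwargs": {"angular": [[0,0,0],[0,0,0],[0,0,0]], "delta_pos": [[0,0,0.1],[0,0,0.1],[0,0,0]], "gripper": [0,0,0]}}

```text
time_s: 9.1
tool_pos: [0.4723, -0.0968, 0.086]
tool_rot: [-180.0, -0.0, -11.8]
force: [0.5, -1.0, -2.8]
grip_width: 0.0074
grasp_force: 50.0
```

Request:
{"fn": "drive_tool", "kwargs": {"angular": [[0,0,0],[0,0,0],[0,0,0]], "delta_pos": [[0,0,0.1],[0,0,0.1],[0,0,0]], "gripper": [0,0,0]}}

```text
time_s: 9.4
tool_pos: [0.4727, -0.0969, 0.0845]
tool_rot: [180.0, -0.1, -11.8]
force: [-0.3, 0.7, 1.0]
grip_width: 0.0079
grasp_force: 50.0
```

Request:
{"fn": "drive_tool", "kwargs": {"angular": [[0,0,0],[0,0,0]], "delta_pos": [[0,0,0.1],[0,0,0]], "gripper": [0,0]}}

```text
time_s: 9.6
tool_pos: [0.4729, -0.0969, 0.0834]
tool_rot: [-180.0, -0.1, -11.8]
force: [1.1, 0.7, 1.3]
grip_width: 0.0076
grasp_force: 50.0
```

Request:
{"fn": "drive_tool", "kwargs": {"angular": [[0,0,0],[0,0,0]], "delta_pos": [[0,0,0.1],[0,0,0]], "gripper": [0,0]}}

```text
time_s: 9.8
tool_pos: [0.4729, -0.0969, 0.0822]
tool_rot: [-180.0, -0.1, -11.8]
force: [1.2, 0.2, 0.7]
grip_width: 0.0074
grasp_force: 50.0
```

Request:
{"fn": "drive_tool", "kwargs": {"angular": [[0,0,0],[0,0,0],[0,0,0]], "delta_pos": [[0,0,0.1],[0,0,0.1],[0,0,0]], "gripper": [0,0,0]}}

```text
time_s: 10.1
tool_pos: [0.4723, -0.0968, 0.0796]
tool_rot: [-180.0, -0.0, -11.8]
force: [3.2, -0.2, -1.6]
grip_width: 0.0077
grasp_force: 50.0
```

Request:
{"fn": "drive_tool", "kwargs": {"angular": [[0,0,0],[0,0,0],[0,0,0]], "delta_pos": [[0,0,0.1],[0,0,0.1],[0,0,0]], "gripper": [0,0,0]}}

```text
time_s: 10.4
tool_pos: [0.472, -0.0968, 0.0777]
tool_rot: [-180.0, 0.0, -11.8]
force: [1.7, 1.0, -0.5]
grip_width: 0.0075
grasp_force: 50.0
```

Request:
{"fn": "drive_tool", "kwargs": {"angular": [[0,0,0],[0,0,0],[0,0,0]], "delta_pos": [[0,0,0.1],[0,0,0.1],[0,0,0]], "gripper": [0,0,0]}}

```text
time_s: 10.7
tool_pos: [0.4719, -0.0968, 0.0758]
tool_rot: [-180.0, 0.0, -11.8]
force: [1.5, 0.7, 2.0]
grip_width: 0.0079
grasp_force: 50.0
```

Request:
{"fn": "drive_tool", "kwargs": {"angular": [[0,0,0],[0,0,0],[0,0,0],[0,0,0]], "delta_pos": [[0,0,0.15],[0,0,0.15],[0,0,0.1],[0,0,0]], "gripper": [0,0,0,0]}}

```text
time_s: 11.1
tool_pos: [0.4719, -0.0968, 0.0716]
tool_rot: [-180.0, 0.0, -11.8]
force: [0.8, 0.0, -1.0]
grip_width: 0.0074
grasp_force: 50.0
```

Request:
{"fn": "drive_tool", "kwargs": {"angular": [[0,0,0],[0,0,0],[0,0,0],[0,0,0]], "delta_pos": [[0,0,0.15],[0,0,0.15],[0,0,0.1],[0,0,0]], "gripper": [0,0,0,0]}}

```text
time_s: 11.5
tool_pos: [0.4721, -0.0968, 0.0677]
tool_rot: [-180.0, 0.0, -11.8]
force: [1.5, 2.4, -1.0]
grip_width: 0.0074
grasp_force: 50.0
```

Request:
{"fn": "drive_tool", "kwargs": {"angular": [[0,0,0],[0,0,0],[0,0,0],[0,0,0]], "delta_pos": [[0,0,0.1],[0,0,0.1],[0,0,0.05],[0,0,0]], "gripper": [0,0,0,0]}}

```text
time_s: 11.9
tool_pos: [0.4722, -0.0968, 0.0653]
tool_rot: [-180.0, -0.0, -11.8]
force: [1.0, 2.1, -0.3]
grip_width: 0.0079
grasp_force: 50.0
```

Request:
{"fn": "drive_tool", "kwargs": {"angular": [[0,0,0],[0,0,0]], "delta_pos": [[0,0,0.1],[0,0,0]], "gripper": [0,0]}}

```text
time_s: 12.1
tool_pos: [0.4722, -0.0968, 0.0642]
tool_rot: [-180.0, -0.0, -11.8]
force: [2.0, 1.9, -1.0]
grip_width: 0.0075
grasp_force: 50.0
```

Request:
{"fn": "drive_tool", "kwargs": {"angular": [[0,0,0],[0,0,0]], "delta_pos": [[0,0,0.05],[0,0,0]], "gripper": [0,0]}}

```text
time_s: 12.3
tool_pos: [0.4723, -0.0968, 0.0642]
tool_rot: [180.0, -0.0, -11.8]
force: [0.4, 2.4, 3.2]
grip_width: 0.0075
grasp_force: 50.0
```

Request:
{"fn": "drive_tool", "kwargs": {"angular": [[0,0,0],[0,0,0],[0,0,0],[0,0,0],[0,0,0],[0,0,0],[0,0,0],[0,0,0],[0,0,0]], "delta_pos": [[0,0,0],[0,0,0],[0,0,0],[0,0,0],[0,0,-1],[0,0,-2],[0,0,-3],[0,0,-3],[0,0,0]], "gripper": [2.4,2.4,2.4,2.4,2.4,2.4,2.4,2.4,2.4]}}

```text
time_s: 13.2
tool_pos: [0.4752, -0.0974, 0.1588]
tool_rot: [179.9, -0.5, -11.8]
force: [1.0, -1.0, 0.3]
grip_width: 0.0242
grasp_force: 0.0
```

Run:
```python
from h import *
o=telemetry.get_obs(); print(o['tool_pos'],o['tool_rot'],o['force'],o['grip_width'])
p=shot('wrist','w4.png'); im=p['pixels'][:,:,::-1]; cv2.imwrite('pics/w4c.png',cv2.resize(im[130:330,180:440],None,fx=3,fy=3,interpolation=cv2.INTER_CUBIC))
q=np.load('w2.npy',allow_pickle=True).item()
for z in (0,.05,.12): print(z,ray(q,(243,163),z))
```

```text
[ 0.47521581 -0.09740324  0.1588459 ] [179.91193512  -0.48014803 -11.78163805] [ 0.9640775  -1.03023649  0.31771361] 0.024198699747491476
0 [0.50694271 0.21343933 0.        ]
0.05 [0.50954906 0.20289712 0.05      ]
0.12 [0.51319793 0.18813804 0.12      ]
```

View pics/w4c.png

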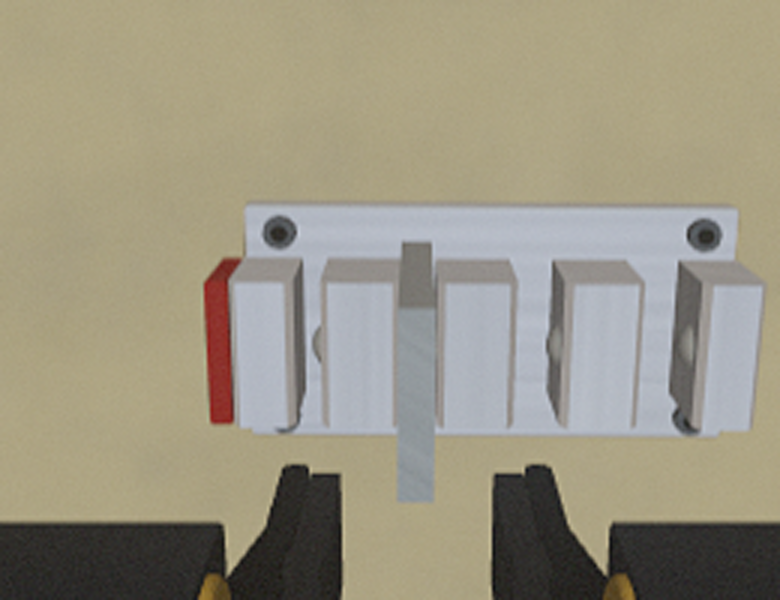

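The picture shows plate B upright in slot 2, its top at crop (415,400). The charger stays clear of the gripper body, so I'll fetch plate A.

Request:
{"fn": "drive_tool", "kwargs": {"angular": [[0,0,0],[0,0,0],[0,0,0],[0,0,0],[0,0,0],[0,0,0],[0,0,0],[0,0,0],[0,0,0],[0,0,-0.077],[0,0,0],[0,0,0]], "delta_pos": [[-0.6,-2.2,0],[-0.9,-3.3,0],[-0.9,-3.3,0],[-0.9,-3.3,0],[-0.9,-3.3,0],[-0.9,-3.3,0],[-0.9,-3.3,0],[-0.6,-2.2,0],[-0.6,-2.27,0],[0,0,0],[0,0,0],[0,0,0]], "gripper": [4,4,4,4,4,4,4,4,4,4,4,4]}}

```text
time_s: 14.45
tool_pos: [0.4554, 0.1763, 0.1534]
tool_rot: [180.0, 0.1, -7.5]
force: [-0.7, -0.4, 0.1]
grip_width: 0.0401
grasp_force: 0.0
```

Request:
{"fn": "drive_tool", "kwargs": {"angular": [[0,0,0],[0,0,0],[0,0,0],[0,0,0],[0,0,0],[0,0,0],[0,0,0]], "delta_pos": [[0,0,2],[0,0,2.5],[0,0,2.2],[0,0,1.5],[0,0,1.1],[0,0,0],[0,0,0]], "gripper": [4,4,4,4,4,4,4]}}

```text
time_s: 15.15
tool_pos: [0.4562, 0.1771, 0.0615]
tool_rot: [-180.0, -0.0, -7.4]
force: [0.2, -0.4, -0.1]
grip_width: 0.0398
grasp_force: 0.0
```

Request:
{"fn": "drive_tool", "kwargs": {"angular": [[0,0,0],[0,0,0],[0,0,0],[0,0,0],[0,0,0],[0,0,0],[0,0,0]], "delta_pos": [[0,0,0],[0,0,0],[0,0,0],[0,0,0],[0,0,0],[0,0,0],[0,0,0]], "gripper": [0,0,0,0,0,0,0], "squeeze": 10}}

```text
time_s: 15.85
tool_pos: [0.4559, 0.1769, 0.0612]
tool_rot: [180.0, -0.0, -7.4]
force: [0.2, -1.4, 2.3]
grip_width: 0.0107
grasp_force: 10.0
```

Plate A is 10.5 mm, so it goes in slot 3. I'll lift it high enough to clear plate B on the way.

Request:
{"fn": "drive_tool", "kwargs": {"angular": [[0,0,0],[0,0,0],[0,0,0],[0,0,0],[0,0,0],[0,0,0],[0,0,0],[0,0,0],[0,0,0],[0,0,0],[0,0,0],[0,0,0],[0,0,0],[0,0,0],[0,0,0],[0,0,0],[0,0,0.0768],[0,0,0],[0,0,0]], "delta_pos": [[0,0,0],[0,0,0],[0,0,-1],[0,0,-2.2],[0,0,-3],[0,0,-2.6],[0,0,-1.6],[0.32,2,0],[0.56,3.5,0],[0.56,3.5,0],[0.56,3.5,0],[0.56,3.5,0],[0.56,3.5,0],[0.56,3.5,0],[0.56,3.5,0],[0.57,3.5,0],[0,0,0],[0,0,0],[0,0,0]], "gripper": [0,0,0,0,0,0,0,0,0,0,0,0,0,0,0,0,0,0,0], "squeeze": 50}}

```text
time_s: 17.75
tool_pos: [0.4648, -0.1257, 0.165]
tool_rot: [-180.0, 0.0, -11.6]
force: [0.3, -0.1, -1.6]
grip_width: 0.01
grasp_force: 50.0
```

Request:
{"fn": "drive_tool", "kwargs": {"angular": [[0,0,0],[0,0,0],[0,0,0],[0,0,0],[0,0,0]], "delta_pos": [[0,0,1],[0,0,2],[0,0,1.7],[0,0,0],[0,0,0]], "gripper": [0,0,0,0,0]}}

```text
time_s: 18.25
tool_pos: [0.4648, -0.126, 0.1178]
tool_rot: [-180.0, 0.0, -11.7]
force: [-0.6, -0.5, -1.6]
grip_width: 0.01
grasp_force: 50.0
```

Run:
```python
from h import *
p=shot('wrist','w5.png')
o=telemetry.get_obs(); print(o['tool_pos'],o['tool_rot'],o['force'],o['wrist_torque'],o['grip_width'])
im=p['pixels'][:,:,::-1]; cv2.imwrite('pics/w5c.png',cv2.resize(im[170:320,220:420],None,fx=4,fy=4,interpolation=cv2.INTER_CUBIC))
```

```text
[ 0.46536374 -0.12628862  0.11848199] [ 1.79998133e+02 -3.96575922e-02 -1.17011257e+01] [ 1.21547485  0.52295308 -1.81564237] [-0.00280415  0.04406044  0.0169212 ] 0.010118385949723217
```

View pics/w5c.png

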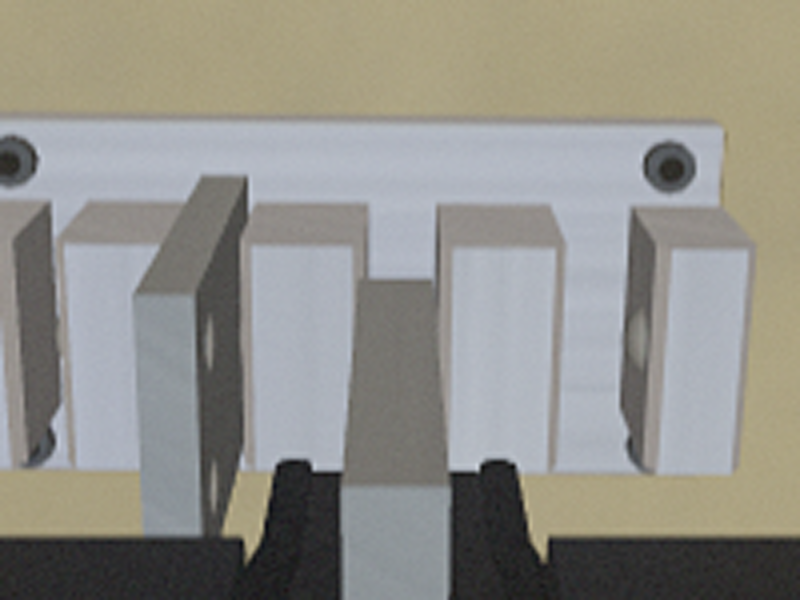

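The picture shows plate A's lower edge centred at crop column 396 and the slot 3 mouth at about 402. I'll shift 0.8 mm and go in.

Request:
{"fn": "drive_tool", "kwargs": {"angular": [[0,0,0],[0,0,0],[0,0,0],[0,0,0],[0,0,0]], "delta_pos": [[0,0.08,0.7],[0,0,0.8],[0,0,0.5],[0,0,0.1],[0,0,0]], "gripper": [0,0,0,0,0]}}

```text
time_s: 18.8
tool_pos: [0.4646, -0.1274, 0.0968]
tool_rot: [-180.0, 0.0, -11.8]
force: [0.3, 1.0, -2.1]
grip_width: 0.0105
grasp_force: 50.0
```

Request:
{"fn": "drive_tool", "kwargs": {"angular": [[0,0,0],[0,0,0],[0,0,0],[0,0,0],[0,0,0]], "delta_pos": [[0,0,0.1],[0,0,0.1],[0,0,0.1],[0,0,0.1],[0,0,0]], "gripper": [0,0,0,0,0]}}

```text
time_s: 19.3
tool_pos: [0.4647, -0.1275, 0.0929]
tool_rot: [180.0, 0.0, -11.8]
force: [0.8, 0.7, -1.6]
grip_width: 0.0104
grasp_force: 50.0
```

Request:
{"fn": "drive_tool", "kwargs": {"angular": [[0,0,0],[0,0,0],[0,0,0]], "delta_pos": [[0,0,0.1],[0,0,0.1],[0,0,0]], "gripper": [0,0,0]}}

```text
time_s: 19.6
tool_pos: [0.4647, -0.1274, 0.0909]
tool_rot: [-180.0, 0.0, -11.8]
force: [-0.4, 0.3, -2.0]
grip_width: 0.01
grasp_force: 50.0
```

Request:
{"fn": "drive_tool", "kwargs": {"angular": [[0,0,0],[0,0,0],[0,0,0]], "delta_pos": [[0,0,0.1],[0,0,0.1],[0,0,0]], "gripper": [0,0,0]}}

```text
time_s: 19.9
tool_pos: [0.4647, -0.1275, 0.0889]
tool_rot: [-180.0, 0.0, -11.8]
force: [-0.1, 0.2, -1.9]
grip_width: 0.0103
grasp_force: 50.0
```

Request:
{"fn": "drive_tool", "kwargs": {"angular": [[0,0,0],[0,0,0],[0,0,0]], "delta_pos": [[0,0,0.1],[0,0,0.1],[0,0,0]], "gripper": [0,0,0]}}

```text
time_s: 20.2
tool_pos: [0.4652, -0.1271, 0.0872]
tool_rot: [-180.0, -0.0, -11.8]
force: [0.4, 1.4, -1.0]
grip_width: 0.0104
grasp_force: 50.0
```

Request:
{"fn": "drive_tool", "kwargs": {"angular": [[0,0,0],[0,0,0]], "delta_pos": [[0,0,0.1],[0,0,0]], "gripper": [0,0]}}

```text
time_s: 20.4
tool_pos: [0.4654, -0.1268, 0.0862]
tool_rot: [-179.9, -0.1, -11.8]
force: [1.0, 4.0, 0.2]
grip_width: 0.01
grasp_force: 50.0
```

Request:
{"fn": "drive_tool", "kwargs": {"angular": [[0,0,0],[0,0,0]], "delta_pos": [[0,0,0.1],[0,0,0]], "gripper": [0,0]}}

```text
time_s: 20.6
tool_pos: [0.4656, -0.1268, 0.0857]
tool_rot: [-180.0, -0.1, -11.8]
force: [1.2, 4.4, 4.6]
grip_width: 0.01
grasp_force: 50.0
```

Request:
{"fn": "drive_tool", "kwargs": {"angular": [[0,0,0],[0,0,0]], "delta_pos": [[0,0,0.1],[0,0,0]], "gripper": [0,0]}}

```text
time_s: 20.8
tool_pos: [0.4657, -0.1269, 0.0847]
tool_rot: [-180.0, -0.1, -11.8]
force: [1.5, 4.0, 3.9]
grip_width: 0.0101
grasp_force: 50.0
```

Request:
{"fn": "drive_tool", "kwargs": {"angular": [[0,0,0],[0,0,0]], "delta_pos": [[0,0,0.1],[0,0,0]], "gripper": [0,0]}}

```text
time_s: 21.0
tool_pos: [0.4655, -0.1269, 0.0829]
tool_rot: [-179.9, -0.1, -11.8]
force: [3.2, 4.4, -0.8]
grip_width: 0.01
grasp_force: 50.0
```

Request:
{"fn": "drive_tool", "kwargs": {"angular": [[0,0,0],[0,0,0]], "delta_pos": [[0,0,0.1],[0,0,0]], "gripper": [0,0]}}

```text
time_s: 21.2
tool_pos: [0.4652, -0.1268, 0.0815]
tool_rot: [-179.9, -0.0, -11.8]
force: [3.0, 3.4, -2.4]
grip_width: 0.0102
grasp_force: 50.0
```

Request:
{"fn": "drive_tool", "kwargs": {"angular": [[0,0,0],[0,0,0],[0,0,0],[0,0,0],[0,0,0],[0,0,0]], "delta_pos": [[0,0,0.15],[0,0,0.15],[0,0,0.15],[0,0,0.15],[0,0,0.1],[0,0,0]], "gripper": [0,0,0,0,0,0]}}

```text
time_s: 21.8
tool_pos: [0.4646, -0.1267, 0.0745]
tool_rot: [-179.9, 0.0, -11.8]
force: [2.2, 4.8, -0.5]
grip_width: 0.0103
grasp_force: 50.0
```

Request:
{"fn": "drive_tool", "kwargs": {"angular": [[0,0,0],[0,0,0],[0,0,0],[0,0,0],[0,0,0],[0,0,0]], "delta_pos": [[0,0,0.15],[0,0,0.15],[0,0,0.15],[0,0,0.1],[0,0,0.1],[0,0,0]], "gripper": [0,0,0,0,0,0]}}

```text
time_s: 22.4
tool_pos: [0.4645, -0.1266, 0.0676]
tool_rot: [-179.9, 0.0, -11.7]
force: [3.2, 4.7, -2.5]
grip_width: 0.0101
grasp_force: 50.0
```

Request:
{"fn": "drive_tool", "kwargs": {"angular": [[0,0,0],[0,0,0]], "delta_pos": [[0,0,0.1],[0,0,0]], "gripper": [0,0]}}

```text
time_s: 22.6
tool_pos: [0.4646, -0.1266, 0.0668]
tool_rot: [-179.9, 0.0, -11.7]
force: [2.5, 5.2, -0.6]
grip_width: 0.0102
grasp_force: 50.0
```

Request:
{"fn": "drive_tool", "kwargs": {"angular": [[0,0,0],[0,0,0]], "delta_pos": [[0,0,0.1],[0,0,0]], "gripper": [0,0]}}

```text
time_s: 22.8
tool_pos: [0.4645, -0.1266, 0.0657]
tool_rot: [-179.9, 0.0, -11.8]
force: [2.8, 4.5, -2.1]
grip_width: 0.0101
grasp_force: 50.0
```

Request:
{"fn": "drive_tool", "kwargs": {"angular": [[0,0,0],[0,0,0]], "delta_pos": [[0,0,0.1],[0,0,0]], "gripper": [0,0]}}

```text
time_s: 23.0
tool_pos: [0.4646, -0.1266, 0.0652]
tool_rot: [-179.9, 0.0, -11.7]
force: [0.8, 5.3, 0.6]
grip_width: 0.0104
grasp_force: 50.0
```

Request:
{"fn": "drive_tool", "kwargs": {"angular": [[0,0,0],[0,0,0]], "delta_pos": [[0,0,0.05],[0,0,0]], "gripper": [0,0]}}

```text
time_s: 23.2
tool_pos: [0.4646, -0.1266, 0.0652]
tool_rot: [-180.0, 0.1, -11.8]
force: [-1.3, 5.4, 7.0]
grip_width: 0.01
grasp_force: 50.0
```

Request:
{"fn": "drive_tool", "kwargs": {"angular": [[0,0,0],[0,0,0],[0,0,0],[0,0,0],[0,0,0],[0,0,0],[0,0,0],[0,0,0],[0,0,0],[0,0,0]], "delta_pos": [[0,0,0],[0,0,0],[0,0,0],[0,0,-0.5],[0,0,-1],[0,0,-2],[0,0,-2.5],[0,0,-3],[0,0,0],[0,0,0]], "gripper": [1.8,1.8,1.8,1.8,1.8,1.8,1.8,1.8,1.8,1.8]}}

```text
time_s: 24.2
tool_pos: [0.4653, -0.128, 0.1562]
tool_rot: [179.9, -0.1, -11.8]
force: [-0.2, -0.4, -0.7]
grip_width: 0.0178
grasp_force: 0.0
```

Run:
```python
from h import *
p=shot('wrist','w6.png')
o=telemetry.get_obs(); print(o['tool_pos'],o['tool_rot'],o['force'],o['grip_width'])
im=p['pixels'][:,:,::-1]; cv2.imwrite('pics/w6c.png',cv2.resize(im[130:330,180:440],None,fx=3,fy=3,interpolation=cv2.INTER_CUBIC)); np.save('w6.npy',p,allow_pickle=True)
```

```text
[ 0.46450182 -0.12768891  0.1551076 ] [ 1.79963949e+02 -1.70156060e-03 -1.17874042e+01] [ 0.72329019  0.01448782 -0.48936634] 0.017982586215500532
```

View pics/w6c.png

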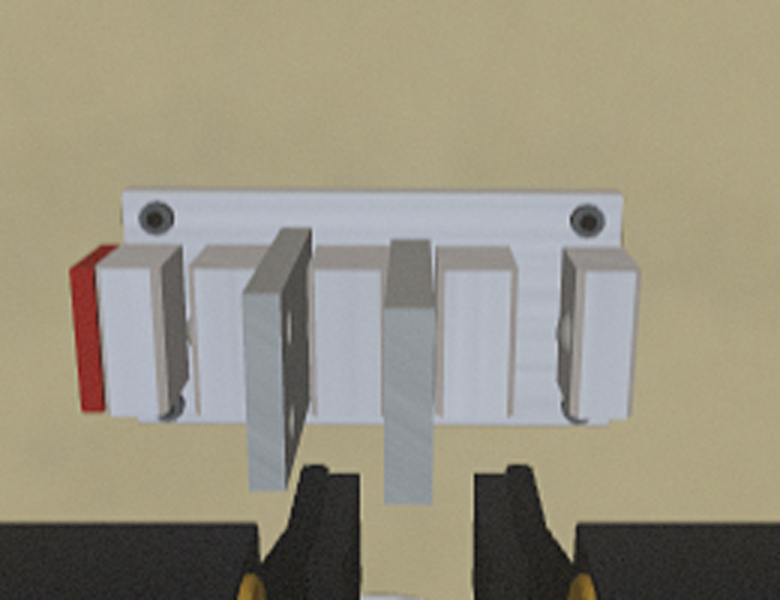

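Both plates stand upright: the 8 mm plate in slot 2 (crop 265,390) and the 10.5 mm plate in slot 3 (crop 408,405). The gripper is clear of them.

```bash
python3 -c "
from cell import env; print(env.sign_off())"
```

```text
the job is handed in; nothing more can be done
None
```

The job is handed in: the 8 mm plate stands in slot 2 and the 10.5 mm plate in slot 3, both released, upright and down on the slot floor; wrist force readings stayed under 10 N, and no verdict came back.

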